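# Eject a charged drill battery from its push-push charger bay

### The arm

A 6-joint arm with a two-finger parallel gripper is mounted at the origin on a cart in front of the work surface, level with it; the furniture and walls round the work are solid. World frame = base frame: x ahead of the robot, y to its left, z up, the work surface at z = 0. Lengths are in m, angles in degrees, forces in N, time in s.
With the tool pointing down it reaches from about 0.275 to 0.85 m from the base axis. Payload 19 kg.
Tool frame: the origin (TCP) lies at the very end of the fingers, on their centre line; the grasp point (between the pads) lies 19 mm behind it; z points along the fingers, y is the line along which they close (so a half turn about z gives the same grasp; the last joint's range is limited). The gripper opens to 85 mm and grips with 20 to 120 N. Pads are 22 mm wide; open, the fingers measure 114 mm over their backs; the gripper's body (76 mm by 85 mm) begins 54 mm behind the grasp point. The pads swing forward as they close: fully open they stand 13 mm farther back than shut.
Start: joints at [-79.183, 8.623, 82.357, -0, 89.026, -7.678], TCP at [0.182, -0.545, 0.231] pointing down, gripper open.
Joint ranges: [-160.23, 160.23], [-39.13, 120.54], [6.94, 153.29], [-79.49, 259.48], [9.18, 160.14], [-161.06, 161.06]. Speed limits (degrees/s): [108.29, 108.29, 127.2, 172.46, 172.46, 172.46].

### API

Orientations are given as a 3x3 rotation matrix whose columns are the frame's x, y, z axes.
In Python, from station import get_state, get_image, sign_off gives the robot as it stands.
- The arm moves only by the shell command python3 -m inch 'ROWS'. ROWS is a JSON object of lists of equal length, an entry for each row: "delta_pos": the shift along the tool's x, y, z in mm, a list of three; "rotation": the turn, a rotation vector about the tool's x, y, z in rad, a list of three; "claw": the opening, from -1 (shut) to 1 (fully open). In form: {"delta_pos": [[tx, ty, tz], ...], "rotation": [[rx, ry, rz], ...], "claw": [claw, ...]}. A call has 1 to 8 rows; each row is the pose to reach, as a shift and turn from the pose commanded when the call began, along the tool's axes at that moment; what a row does not reach only later rows make up. A row lasts 1/10 s, in which the tool goes at most 50 mm and 8.59 degrees, less where a joint would pass 70% of its speed; a pose out of reach is approached as far as the arm can. A call with a gripper value outside its range is refused whole. The fingers move at their own pace and stop on an object; the grip force is fixed at half the most. Time passes only in rows, so rows that repeat a pose let the fingers close. It gives the time, the measured TCP pose, the force, the opening and the grip force at its end, in the units of the state.
- get_state(): the state, without advancing time (a new reading comes with each control period).
- get_image(name): name is "scene" or "top" or "wrist"; returns a dict with "img" (420x560x3 uint8, red, green, blue), "depth" (420x560 float32, m along the optical axis (not along the pixel's ray), 0 where there is no reading), "fx", "fy", "cx", "cy" (pixels), "R" (3x3) and "t" (3): a world point X has camera coordinates R X + t. Camera axes: x right, y down, z forward; pixel columns grow to the right and rows downward; lengths in m; the calibration is good to about 2 mm. A picture is of the moment at which its call begins.
- sign_off(): hands the job in; it is judged then, once.
The state is a dict: "time_s": time; "joint_pos": joint angles; "qvel": joint speeds; "effort": joint torques, N m; "tool_pos": TCP position; "orientation": TCP orientation; "ft_force": force on the tool from outside, world axes, zero at the start; "moment": the same for the moment, N m; "grip_width": finger opening in m; "finger_force": force on a finger pad.
Only numpy, scipy, OpenCV 4.12 (cv2) and the standard library are available. Lean on these libraries where they do the work, as an engineer would, in place of code of your own. Each camera call takes 0.05 s, during which the arm holds its last target. There are 200 camera calls.

### The job

The drill's battery pack, the one with a round ring on its top, is charged: press it deeper into the charger until its catch lets go, take your hand away so that it springs up, then draw it out and stand it upright in the empty narrow compartment of the steel tray. Leave the other pack, the one with three ribs, latched down in its bay.

Things in the scene. Friction and masses are not known exactly. Their poses are not given: they have to be found in the camera images.
- charger: Bench battery charger, fixed: white housing, grey deck, 130 (x) x 178 (y) x 92 mm high, its two lamps face -x. Origin: centre of its underside, on the worktop; z up. Two equal upright bays, openings 66 (x) x 40 (y) mm in the deck, at x = -6 mm, y = -37.5 (bay 0) and +37.5 mm (bay 1). A latched pack's top is flush with the deck (z = 92 mm), so it cannot be gripped.
- carriage_0 (a joint): Sprung carriage with push-push catch under the pack in bay 0 (-y side): m, about -0.002 latched, grows as it is pressed, -0.041 sprung up. Pressed 5 mm below its latched place (about 5 N; hard stop at 8 mm; pushing on to the stop with 15 N is safe), it lets go: when the finger leaves, it lifts the pack 39 mm in under 0.6 s and stays there. A full second press would latch it again.
- carriage_1 (a joint): The same sprung carriage and catch under the pack in bay 1 (+y side).
- drill_pack: The drill's battery: black upright block 64 (x) x 38 (y) x 78 mm (z), 0.18 to 0.29 kg, with a grey round ring, 30 mm across and 1 mm high, in the middle of its top. Starts latched in either bay, axes parallel to the charger's. Origin: centre of its underside; latched it is 14 mm above the charger's origin, sprung up 53 mm. Then it stands loose on the carriage, guided by the bay's walls.
- saw_pack: The saw's battery in the other bay: same black block, 64 x 38 x 78 mm, but three parallel grey ribs, 28 mm long, cross its top. Origin: centre of its underside, 14 mm above the charger's origin while latched. It stays latched.
- tray: Loose stainless steel instrument tray, 0.9 kg, 176 (x) x 236 (y) x 28 mm high, walls and floor 3 mm; origin: centre of its underside, z up. A 25 mm high divider along x at y = +24 mm parts it in a wide compartment (-y side; a hemostat and forceps lie in it) and an empty narrow one (+y side).
- tray_cell (a point): Centre of the floor of the tray's empty narrow compartment, 3 mm above the worktop; axes as the tray's. The compartment is 170 (x) x 90 (y) mm inside.
Not all that is in view belongs to the job. What is shaped like the saw_pack but red is not meant.

How it is judged:
By the outcome, as a careful person would: the job done as asked, in the order asked, and still so for the second after the job is handed in, with the robot touching nothing.
It also fails if it takes over 45 s, if anything falls off the work surface, if the arm or the gripper's body presses on something with over 40 N, if the wrist force passes 120 N, or if a joint passes its speed limit or range.

## Working session

There is one attempt and no reset: what is moved stays moved. The work goes in short steps, Python scripts to look and compute and a shell command to move; the robot and the scene stay as the last step left them, time stands still between calls to the robot, and variables do not carry over. Pictures are saved under pics/ and viewed, at most 10 in all, crops included, and the job is handed in when it is done.

```bash
mkdir -p pics; cat > h.py <<'E'
import numpy as np, cv2
from station import get_state, get_image, sign_off
def pts(d):
    v,u=np.mgrid[0:420,0:560]; z=d["depth"]
    c=np.stack([(u-d["cx"])/d["fx"]*z,(v-d["cy"])/d["fy"]*z,z],-1)
    return (c-d["t"])@d["R"]   # R^T(c-t)
def ray(d,u,v,h):
    R=np.array(d["R"]);o=-R.T@d["t"];r=R.T@np.array([(u-d["cx"])/d["fx"],(v-d["cy"])/d["fy"],1])
    return o+r*(h-o[2])/r[2]
def save(d,n,box=None,s=1):
    i=d["img"][:,:,::-1]
    if box: i=i[box[1]:box[3],box[0]:box[2]]
    cv2.imwrite(f"pics/{n}.png",cv2.resize(i,None,fx=s,fy=s,interpolation=cv2.INTER_CUBIC))
E
python3 - <<'E'
from h import *
import pickle
for n in("top","scene"):
    d=get_image(n); pickle.dump(d,open(n+".pkl","wb")); save(d,n)
    print(n,d["fx"],np.round(-np.array(d["R"]).T@d["t"],3))
s=get_state(); print(s["time_s"],np.round(s["orientation"],3).tolist(),s["grip_width"])
E
```

```text
top 420.9166168439382 [0.324 0.067 0.93 ]
scene 406.2425051151232 [0.171 0.476 0.765]
0.1 [[0.948, 0.317, -0.0], [0.317, -0.948, 0.001], [0.0, -0.001, -1.0]] 0.08542668875886605
```

View pics/top.png

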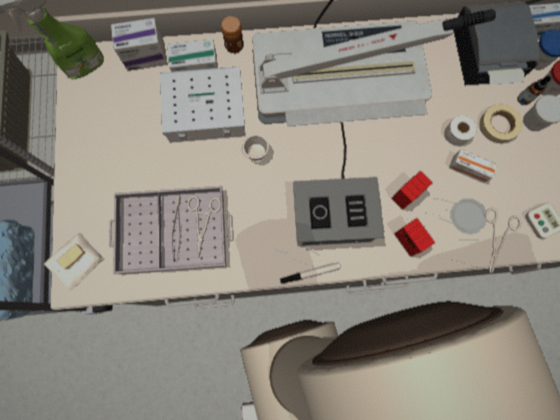

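View pics/scene.png

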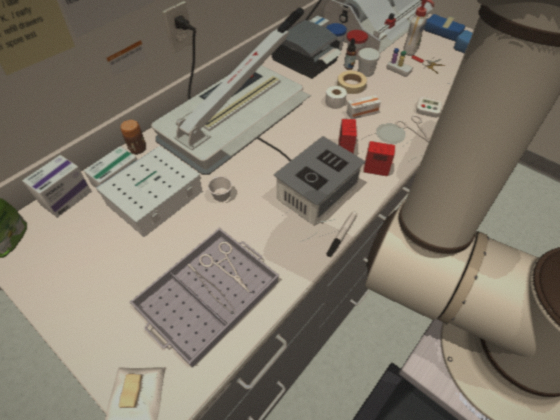

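The top view shows the charger around (338,211), with the ringed pack at (320,211) in bay 1 (+y) and the ribbed pack at (356,211). The tray is around (170,230), and its empty narrow cell is around (140,232). I'll measure these next.

```bash
python3 - <<'E'
from h import *
import pickle
d=pickle.load(open("top.pkl","rb")); P=pts(d)
v,u=np.mgrid[0:420,0:560]
m=(abs(P[...,2]-0.092)<.012)&(u>280)&(u<395)&(v>165)&(v<255)
q=P[m]; print("deck z",np.median(q[:,2]),len(q))
r=cv2.minAreaRect((q[:,:2]*1000).astype(np.float32)); print("deck rect",r)
# ring and packs, dark
g=cv2.cvtColor(d["img"],cv2.COLOR_RGB2GRAY)
b=((g<45)&(u>298)&(u<378)&(v>185)&(v<240)).astype(np.uint8)
for c in cv2.findContours(b,cv2.RETR_EXTERNAL,2)[0]:
    if cv2.contourArea(c)<150: continue
    w=np.array([ray(d,*p[0],.092)[:2]*1000 for p in c],np.float32); print("pack",cv2.minAreaRect(w))
# tray
z=P[...,2]; m=(z>.018)&(z<.036)&(u>105)&(u<240)&(v>175)&(v<285)
q=P[m]; print("tray wall z",np.median(q[:,2]),len(q)); 
# tray outer from colour: darker than table
b=((g<140)&(u>105)&(u<240)&(v>175)&(v<285)).astype(np.uint8)
b=cv2.morphologyEx(b,cv2.MORPH_CLOSE,np.ones((5,5)));b=cv2.morphologyEx(b,cv2.MORPH_OPEN,np.ones((15,15)))
c=max(cv2.findContours(b,cv2.RETR_EXTERNAL,2)[0],key=cv2.contourArea)
w=np.array([ray(d,*p[0],.028)[:2]*1000 for p in c],np.float32); print("tray",cv2.minAreaRect(w))
hull=q[:,:2]*1000; print("wall rect",cv2.minAreaRect(hull.astype(np.float32)))
for U,V in[(320,211),(356,211),(140,232),(162,230)]: print(U,V,np.round(P[V,U],3))
save(d,"ch",(285,165,395,255),5); save(d,"tr",(100,175,245,285),5)
E
```

```text
deck z 0.09211231174376937 5262
deck rect ((523.65478515625, -75.42632293701172), (178.18502807617188, 130.5057373046875), 87.71585845947266)
pack ((517.56982421875, -37.25111389160156), (38.55820083618164, 63.388614654541016), 87.88484954833984)
pack ((514.6920166015625, -112.0020751953125), (38.06682586669922, 63.47917556762695), 87.54357147216797)
tray wall z 0.028632961985967074 1281Traceback (most recent call last):
  File "<stdin>", line 20, in <module>
ValueError: max() iterable argument is empty
```

```bash
python3 - <<'E'
from h import *
import pickle
d=pickle.load(open("top.pkl","rb")); P=pts(d)
v,u=np.mgrid[0:420,0:560]; z=P[...,2]
m=((z>.022)&(z<.034)&(u>105)&(u<240)&(v>175)&(v<285)).astype(np.uint8)
n,l,st,ce=cv2.connectedComponentsWithStats(m,connectivity=8)
i=1+st[1:,4].argmax(); q=P[l==i][:,:2]*1000; print(len(q),st[i])
mm=cv2.morphologyEx((l==i).astype(np.uint8),cv2.MORPH_OPEN,np.ones((1,1)))
print("wall rect",cv2.minAreaRect(q.astype(np.float32)))
save(d,"tr",(100,175,245,285),5)
i=cv2.imread("pics/tr.png"); k=cv2.resize(m[175:285,100:245]*120,None,fx=5,fy=5,interpolation=0); i[...,2]=np.maximum(i[...,2],k); cv2.imwrite("pics/tr.png",i)
E
```

```text
988 [109 185 120  89 988]
wall rect ((528.9561767578125, 288.8209533691406), (259.3407287597656, 179.64324951171875), 88.73052215576172)
```

View pics/tr.png

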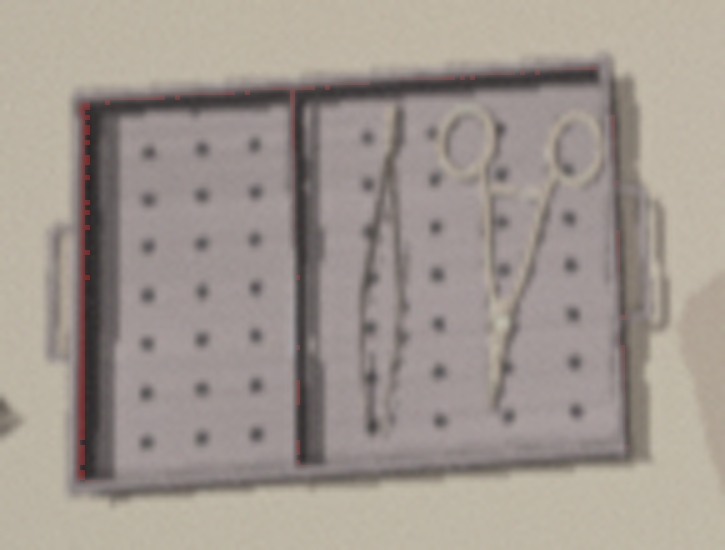

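The overlay shows tray rim corners at crop (78,97), (607,60), (630,455) and (70,490). The divider runs from (295,88) to (299,463). I'll convert these to world coordinates and work out the first move.

```bash
python3 - <<'E'
from h import *
import pickle
d=pickle.load(open("top.pkl","rb"))
f=lambda a,b,h:ray(d,100+a/5,175+b/5,h)[:2]*1000
c=[f(*p,.028) for p in[(78,97),(607,60),(630,455),(70,490)]]
for i in range(4): print(c[i].round(1),"edge",np.linalg.norm(c[i]-c[(i+1)%4]).round(1))
dv=[f(*p,.028) for p in[(295,88),(299,463)]]; print("div",dv)
print("centre",np.mean(c,0), "cell", np.mean([c[0],c[3],dv[0],dv[1]],0))
y=c[0]+c[3]-c[1]-c[2]; print("yaw",np.degrees(np.arctan2(-y[0],y[1])))
s=get_state(); R=np.array(s["orientation"]);p=np.array(s["tool_pos"]); print(p,R)
t=np.array([.518,-.0375,.20])
print("tool delta mm",(R.T@(t-p)*1000).round(1))
a=np.radians(-2.2)
for sg in(1,-1):
    T=np.array([[np.cos(a),np.sin(a),0],[np.sin(a),-np.cos(a),0],[0,0,-1]])@np.diag([sg,sg,1])
    print(cv2.Rodrigues(R.T@T)[0].ravel().round(3), "j6",s["joint_pos"][5])
E
```

```text
[616.2 401.5] edge 235.2
[611.2 166.4] edge 177.1
[434.1 167.9] edge 238.5
[441.8 406.3] edge 174.4
div [array([611.2792504 , 305.42736049]), array([444.12431774, 308.91584745])]
centre [525.84780708 285.51445315] cell [528.35324114 355.53286235]
yaw -1.5275738067755606
[ 0.18233821 -0.54509848  0.23074831] [[ 9.48370521e-01  3.17164502e-01 -1.84857473e-04]
 [ 3.17164515e-01 -9.48369939e-01  1.06303575e-03]
 [ 1.61843936e-04 -1.06678200e-03 -9.99999418e-01]]
tool delta mm [ 479.3 -374.9   31.2]
[-0.001  0.     0.361] j6 -7.675316967135816
[-0.00e+00 -2.00e-03 -2.78e+00] j6 -7.675316967135816
```

```bash
python3 -m inch '{"delta_pos":[[479,-375,10],[479,-375,10],[479,-375,10],[479,-375,10],[479,-375,10],[479,-375,10],[479,-375,10],[479,-375,10]],"rotation":[[0,0,0.361],[0,0,0.361],[0,0,0.361],[0,0,0.361],[0,0,0.361],[0,0,0.361],[0,0,0.361],[0,0,0.361]],"claw":[-1,-1,-1,-1,-1,-1,-1,-1]}'
```

```text
time_s: 0.9
tool_pos: [0.4015, -0.2127, 0.2248]
orientation: [[0.999, -0.038, 0.0], [-0.038, -0.999, -0.0], [0.0, 0.0, -1.0]]
ft_force: [0.9, 0.8, -0.1]
grip_width: 0.0
finger_force: 0.0
```

```bash
python3 -m inch '{"delta_pos":[[104,-170,40],[104,-170,70],[104,-170,70],[104,-170,70],[104,-170,70],[104,-170,70],[104,-170,70]],"rotation":[[0,0,0],[0,0,0],[0,0,0],[0,0,0],[0,0,0],[0,0,0],[0,0,0]],"claw":[-1,-1,-1,-1,-1,-1,-1]}'; python3 - <<'E'
from h import *
s=get_state(); R=np.array(s["orientation"]);p=np.array(s["tool_pos"]);print((R.T@(np.array([.518,-.0375,.092])-p)*1000).round(1))
d=get_image("wrist"); save(d,"w1"); print(np.array(d["R"]).round(2).tolist(),(-np.array(d["R"]).T@d["t"]).round(3))
E
```

```text
time_s: 1.6
tool_pos: [0.511, -0.0493, 0.1551]
orientation: [[0.999, -0.038, -0.0], [-0.038, -0.999, -0.0], [-0.0, 0.0, -1.0]]
ft_force: [0.7, -0.0, 0.6]
grip_width: 0.0
finger_force: 0.0
[  6.5 -12.1  63.1]
[[-0.04, -1.0, 0.0], [-0.95, 0.04, 0.32], [-0.32, 0.01, -0.95]] [ 0.594 -0.053  0.299]
```

View pics/w1.png

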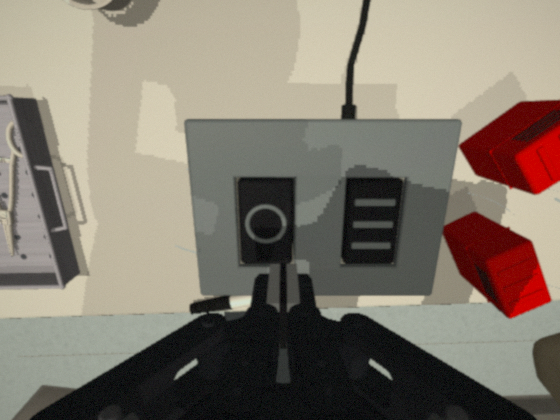

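The wrist view shows the ringed pack at (265,222) in the left bay and the ribs at (373,224). The shut fingertips are at (285,265). I'll centre over the ring, then descend.

```bash
python3 - <<'E'
from h import *
d=get_image("wrist")
print([ray(d,*p,.092).round(4).tolist() for p in[(265,222),(237,178),(295,178),(295,265),(239,265)]])
E
python3 -m inch '{"delta_pos":[[6,-12,30],[6,-12,50],[6,-12,50],[6,-12,50]],"rotation":[[0,0,0],[0,0,0],[0,0,0],[0,0,0]],"claw":[-1,-1,-1,-1]}'
```

```text
[[0.52, -0.0382, 0.092], [0.5522, -0.0212, 0.092], [0.5506, -0.0602, 0.092], [0.4853, -0.0584, 0.092], [0.487, -0.0169, 0.092]]
time_s: 2.1
tool_pos: [0.5178, -0.0379, 0.1058]
orientation: [[0.999, -0.039, 0.001], [-0.039, -0.999, -0.0], [0.001, 0.0, -1.0]]
ft_force: [0.1, 0.3, -0.0]
grip_width: -0.0002
finger_force: 0.0
```

```bash
python3 -m inch '{"delta_pos":[[1,0,8],[1,0,13],[1,0,16],[1,0,18],[1,0,20],[1,0,20]],"rotation":[[0,0,0],[0,0,0],[0,0,0],[0,0,0],[0,0,0],[0,0,0]],"claw":[-1,-1,-1,-1,-1,-1]}'
```

```text
time_s: 2.7
tool_pos: [0.5189, -0.0372, 0.085]
orientation: [[0.999, -0.038, 0.0], [-0.038, -0.999, -0.0], [0.0, 0.0, -1.0]]
ft_force: [-2.0, -1.4, 5.9]
grip_width: 0.0002
finger_force: 2.8
```

```bash
python3 -m inch '{"delta_pos":[[0,0,1],[0,0,1],[0,0,-50],[0,0,-90],[0,0,-90],[0,0,-90],[0,0,-90],[0,0,-90]],"rotation":[[0,0,0],[0,0,0],[0,0,0],[0,0,0],[0,0,0],[0,0,0],[0,0,0],[0,0,0]],"claw":[-1,-1,-1,-1,-1,1,1,1]}'; python3 - <<'E'
from h import *
import pickle
d=get_image("top"); P=pts(d); v,u=np.mgrid[0:420,0:560]
w=get_image("wrist"); save(w,"w2")
for nm,e in(("top",d),("wrist",w)):
    Q=pts(e); m=(abs(Q[...,2]-.131)<.008)&(abs(Q[...,0]-.518)<.06)&(abs(Q[...,1]+.04)<.05)
    q=Q[m]; print(nm,len(q)); 
    if len(q)>20: print(np.median(q,0),cv2.minAreaRect((q[:,:2]*1000).astype(np.float32)))
E
```

```text
time_s: 3.5
tool_pos: [0.5183, -0.0369, 0.1737]
orientation: [[0.999, -0.038, -0.002], [-0.038, -0.999, 0.0], [-0.002, -0.0, -1.0]]
ft_force: [-0.8, 0.0, -0.8]
grip_width: 0.0431
finger_force: 0.0
top 432
[ 0.50767711 -0.03715471  0.13084697] ((510.1845397949219, -36.965301513671875), (38.25307846069336, 46.91130065917969), 87.55543518066406)
wrist 5348
[ 0.52292812 -0.03804614  0.13196977] ((518.960693359375, -37.966407775878906), (39.53585433959961, 64.10103607177734), 88.17887115478516)
```

View pics/w2.png

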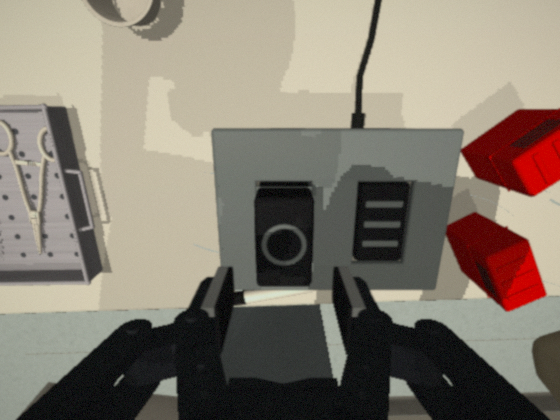

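```bash
python3 -m inch '{"delta_pos":[[1,1,0],[1,1,10],[1,1,40],[1,1,65],[1,1,73],[1,1,73],[1,1,73]],"rotation":[[0,0,0],[0,0,0],[0,0,0],[0,0,0],[0,0,0],[0,0,0],[0,0,0]],"claw":[1,1,1,1,1,1,1]}'
```

```text
time_s: 4.3
tool_pos: [0.5201, -0.0381, 0.1027]
orientation: [[0.999, -0.038, 0.001], [-0.038, -0.999, -0.0], [0.001, 0.0, -1.0]]
ft_force: [0.4, 0.6, -0.1]
grip_width: 0.085
finger_force: 0.0
```

```bash
python3 -m inch '{"delta_pos":[[0,0,0],[0,0,0],[0,0,0],[0,0,0],[0,0,0],[0,0,0],[0,0,0],[0,0,0]],"rotation":[[0,0,0],[0,0,0],[0,0,0],[0,0,0],[0,0,0],[0,0,0],[0,0,0],[0,0,0]],"claw":[-1,-1,-1,-1,-1,-1,-1,-1]}'
```

```text
time_s: 5.1
tool_pos: [0.5199, -0.038, 0.1019]
orientation: [[0.999, -0.038, 0.0], [-0.038, -0.999, 0.0], [0.0, -0.0, -1.0]]
ft_force: [1.9, 0.7, 3.8]
grip_width: 0.0367
finger_force: 64.9
```

```bash
python3 -m inch '{"delta_pos":[[0,0,-8],[0,0,-20],[0,0,-35],[0,0,-55],[0,0,-80],[0,0,-80],[0,0,-80]],"rotation":[[0,0,0],[0,0,0],[0,0,0],[0,0,0],[0,0,0],[0,0,0],[0,0,0]],"claw":[-1,-1,-1,-1,-1,-1,-1]}'; python3 - <<'E'
from h import *
w=get_image("top"); save(w,"t3",(200,150,420,290),3.5)
s=get_state(); R=np.array(s["orientation"]);p=np.array(s["tool_pos"]);print((R.T@(np.array([.528,.3555,.17])-p)*1000).round(1))
E
```

```text
time_s: 5.8
tool_pos: [0.5198, -0.0381, 0.1824]
orientation: [[0.999, -0.038, 0.001], [-0.038, -0.999, -0.0], [0.001, 0.0, -1.0]]
ft_force: [0.5, -0.4, -2.3]
grip_width: 0.0372
finger_force: 64.5
[  -6.5 -393.5   11.7]
```

View pics/t3.png

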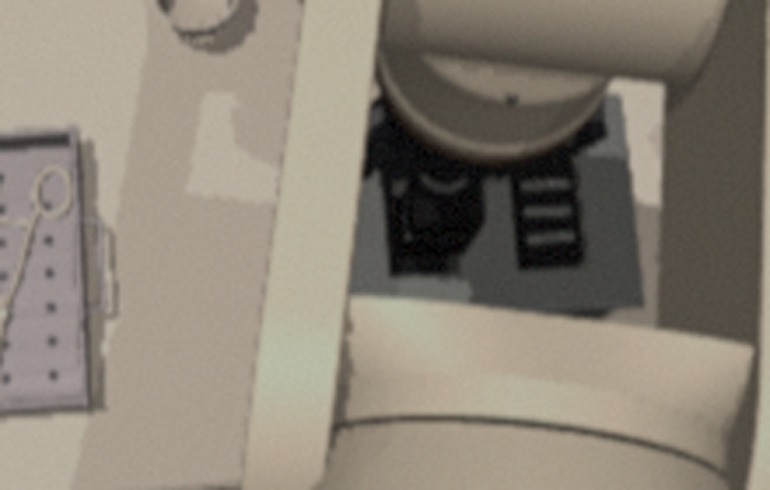

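The pack is out of the bay with a load of about 2.3 N. The ribbed pack is still in place at (548,215) in the crop. I'll carry the pack over to the cell.

```bash
python3 -m inch '{"delta_pos":[[-1,-20,0],[-2,-60,0],[-3,-105,0],[-4,-150,0],[-5,-195,0],[-6,-240,0],[-6,-285,0],[-6,-320,0]],"rotation":[[0,0,0],[0,0,0],[0,0,0],[0,0,0],[0,0,0],[0,0,0],[0,0,0],[0,0,0]],"claw":[-1,-1,-1,-1,-1,-1,-1,-1]}'; python3 -m inch '{"delta_pos":[[0,-30,0],[0,-55,0],[0,-70,0],[0,-73,0],[0,-73,0],[0,-73,0]],"rotation":[[0,0,0.01],[0,0,0.01],[0,0,0.01],[0,0,0.01],[0,0,0.01],[0,0,0.01]],"claw":[-1,-1,-1,-1,-1,-1]}'; python3 - <<'E'
from h import *
w=get_image("wrist"); save(w,"w4")
s=get_state(); R=np.array(s["orientation"]);p=np.array(s["tool_pos"]);print((R.T@(np.array([.528,.3555,.052])-p)*1000).round(1))
E
```

```text
time_s: 6.65
tool_pos: [0.5251, 0.2843, 0.1807]
orientation: [[0.999, -0.037, -0.002], [-0.037, -0.999, -0.0], [-0.002, 0.0, -1.0]]
ft_force: [0.4, 0.5, -1.3]
grip_width: 0.0373
finger_force: 64.3
time_s: 7.25
tool_pos: [0.5288, 0.3539, 0.1817]
orientation: [[0.999, -0.049, -0.0], [-0.049, -0.999, -0.0], [-0.0, 0.0, -1.0]]
ft_force: [1.0, 0.3, -1.9]
grip_width: 0.037
finger_force: 64.3
[ -1.   -1.5 129.9]
```

View pics/w4.png

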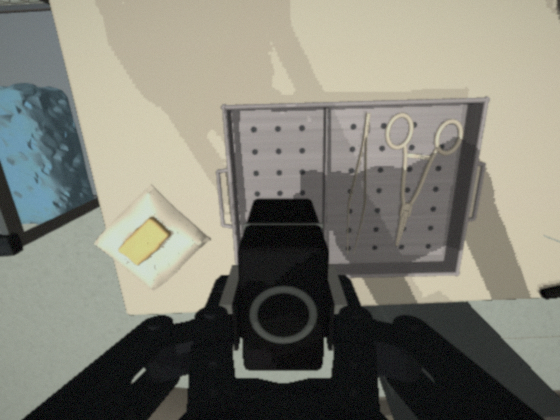

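The pack hangs upright over the narrow cell, which spans roughly columns 230–325. I'll lower it.

```bash
python3 -m inch '{"delta_pos":[[-1,-1,25],[-1,-1,60],[-1,-1,95],[-1,-1,115],[-1,-1,122],[-1,-1,122],[-1,-1,122]],"rotation":[[0,0,-0.02],[0,0,-0.02],[0,0,-0.02],[0,0,-0.02],[0,0,-0.02],[0,0,-0.02],[0,0,-0.02]],"claw":[-1,-1,-1,-1,-1,-1,-1]}';python3 -m inch '{"delta_pos":[[0,0,2],[0,0,4],[0,0,6],[0,0,6],[0,0,6]],"rotation":[[0,0,0],[0,0,0],[0,0,0],[0,0,0],[0,0,0]],"claw":[-1,-1,-1,-1,-1]}'
```

```text
time_s: 8.0
tool_pos: [0.5285, 0.356, 0.0614]
orientation: [[1.0, -0.029, 0.002], [-0.029, -1.0, 0.001], [0.002, -0.001, -1.0]]
ft_force: [-0.3, 0.7, -1.6]
grip_width: 0.037
finger_force: 64.3
time_s: 8.5
tool_pos: [0.5278, 0.356, 0.0539]
orientation: [[1.0, -0.028, -0.0], [-0.028, -1.0, 0.0], [-0.0, -0.0, -1.0]]
ft_force: [0.1, 0.2, -1.2]
grip_width: 0.0372
finger_force: 64.3
```

```bash
python3 -m inch '{"delta_pos":[[0,0,1],[0,0,1.5],[0,0,2],[0,0,2.5],[0,0,2.5]],"rotation":[[0,0,0],[0,0,0],[0,0,0],[0,0,0],[0,0,0]],"claw":[-1,-1,-1,-1,-1]}'
```

```text
time_s: 9.0
tool_pos: [0.5279, 0.3561, 0.0525]
orientation: [[1.0, -0.028, 0.001], [-0.028, -1.0, 0.0], [0.001, -0.0, -1.0]]
ft_force: [-4.3, -1.5, 13.4]
grip_width: 0.0372
finger_force: 66.2
```

```bash
python3 -m inch '{"delta_pos":[[0,0,-1],[0,0,-1],[0,0,-1],[0,0,-1],[0,0,-1],[0,0,-1],[0,0,-1],[0,0,-1]],"rotation":[[0,0,0],[0,0,0],[0,0,0],[0,0,0],[0,0,0],[0,0,0],[0,0,0],[0,0,0]],"claw":[-1,-1,1,1,1,1,1,1]}'; python3 -m inch '{"delta_pos":[[0,0,-20],[0,0,-50],[0,0,-90],[0,0,-130],[0,0,-150],[0,0,-150]],"rotation":[[0,0,0],[0,0,0],[0,0,0],[0,0,0],[0,0,0],[0,0,0]],"claw":[1,1,1,1,1,1]}'; python3 - <<'E'
from h import *
w=get_image("wrist"); save(w,"w5"); Q=pts(w)
m=(Q[...,2]>.065)&(Q[...,2]<.1)&(abs(Q[...,0]-.528)<.06)&(abs(Q[...,1]-.356)<.045)
q=Q[m]; print(len(q),np.median(q,0),q[:,2].std(),cv2.minAreaRect((q[:,:2]*1000).astype(np.float32)))
E
```

```text
time_s: 9.8
tool_pos: [0.5278, 0.3559, 0.0523]
orientation: [[1.0, -0.028, -0.0], [-0.028, -1.0, 0.0], [-0.0, -0.0, -1.0]]
ft_force: [0.0, -1.0, 0.1]
grip_width: 0.0858
finger_force: 0.0
time_s: 10.4
tool_pos: [0.5287, 0.3565, 0.206]
orientation: [[1.0, -0.028, 0.005], [-0.028, -1.0, 0.003], [0.005, -0.003, -1.0]]
ft_force: [-0.0, -0.0, -0.8]
grip_width: 0.0852
finger_force: 0.0
2926 [0.5303233  0.3560247  0.08192307] 0.00224875947689718 ((527.1314697265625, 355.9981994628906), (39.058433532714844, 63.76960754394531), 87.2119140625)
```

View pics/w5.png

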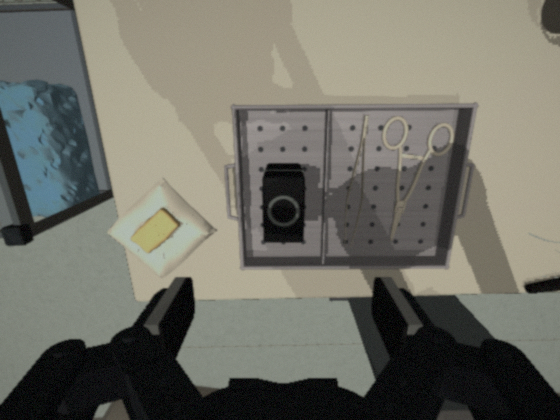

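The pack stands upright at (284,205), centred in the narrow cell, with its top at z = 0.082 (expected 0.081). I'll check the saw pack's height and let the arm settle, then hand in.

```bash
python3 -m inch '{"delta_pos":[[0,0,0],[0,0,0],[0,0,0]],"rotation":[[0,0,0],[0,0,0],[0,0,0]],"claw":[1,1,1]}'; python3 - <<'E'
from h import *
ok=False
for n in("top","scene"):
    Q=pts(get_image(n)); m=(abs(Q[...,0]-.516)<.025)&(abs(Q[...,1]+.113)<.014)&(Q[...,2]>.05)&(Q[...,2]<.15)
    z=np.median(Q[m][:,2]) if m.sum()>20 else None; print(n,m.sum(),z); ok|=z is not None and abs(z-.092)<.005
if ok: print(sign_off())
E
```

```text
time_s: 10.75
tool_pos: [0.5276, 0.3558, 0.2013]
orientation: [[1.0, -0.028, -0.001], [-0.028, -1.0, -0.001], [-0.001, 0.001, -1.0]]
ft_force: [-0.0, -0.1, 0.7]
grip_width: 0.0855
finger_force: 0.0
top 320 0.09306859713396129
scene 0 None
the job is handed in; nothing more can be done
None
```

The drill's battery pack sprang up, was drawn out, and now stands upright in the tray's narrow compartment; the saw pack is still latched in its bay, and the job was handed in at about 11 s.

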